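# Dock the module and lock the toggle clamp

### The job

On the aluminium test fixture, push the blue module along its rails until it is fully home against the steel end stops, then push the red clamp lever outwards and down, past its dead point, until it snaps into lock with the pad pressing on the module. Only push: do not lift the module, and leave the other things on the bench where they are.

Things in the scene. Friction and masses are not known exactly. Their poses are not given: they have to be found in the camera images.
- fixture: Fixed aluminium plate, x -130..90, y -65..130 mm, top 12 mm above the bench. Origin: on the bench, under the module's centre when home; x along the rails to the end stops, y to the clamp, z up. Two black rails, 14 mm high, x -75..60, inner faces y = -39, +39. Steel stop faces at x = 55, 30 mm high. The brass post stands near x -70, y 95.
- module: Loose blue box, 110 (x) x 74 (y) x 36 mm high, about 0.35 kg, flat on the plate between the rails (2 mm play a side). Origin: centre of its underside; x points to the stops (steel connector at that end, which enters the gap between them). Starts 20 to 50 mm short of home; home, its origin is over the fixture's, 12 mm up. Slides with a few newtons.
- clamp_pivot (a point): The lever's pivot axis, at x 25, y 85, z 62 mm in the fixture's frame, in a steel bracket (x 0..50, y 63..107, up to z 68). The lever turns in the plane through this point along the fixture's y and z. On its +x side (x 43..54) a dark round drum, 72 mm across, sits on the same axis and turns with the lever; it may be left alone.
- handle_grip (a point): Centre line of the red lever grip, 85 mm from the pivot. The grip is a red plastic cylinder 19 mm thick that runs from 45 to 115 mm from the pivot, on a 10 mm steel rod.
- clamp_handle (a joint): Lever angle, rad. Its lean from upright towards fixture +y is the value minus 0.17: at 0 (open) it leans a little to the module; growing, it swings outwards (+y) and down. Starts 0 to 0.15. It resists by up to 0.8 N m (9 N at 85 mm), most near 0.6; dead point 1.15; past about 1.25 it snaps by itself to the stop at 1.5 (locked, 0.24 rad above level). Let go earlier it springs back.
- clamp_pad: Black rubber pad, 16 mm wide, on the steel clamp arm; origin: centre of its underside. The arm stands over x = 25 mm of the fixture, from y 70 to about y 28 and up to z 115 mm while open, and comes down as the lever turns. Locked, the pad presses on the module's top with a few newtons near x 25, y 15 mm.
- spare_module: Bystander: loose orange box of the same size as the module, on the bench. Origin: centre of its underside.
- meter: Bystander: loose black hand-held meter, 150 x 78 x 40 mm, lying flat. Origin: centre of its underside.
- screwdriver: Bystander: loose screwdriver lying on the bench.
- reel: Bystander: grey plastic reel, 64 wide, 32 high. Origin: centre of its underside.
- jar: Bystander: small amber jar, 56 wide, 70 high. Origin: centre of its underside.
- brass_post: Bystander: loose brass post, 18 wide, 32 high, standing on the fixture plate. Origin: centre of its underside.
- parts_tray: Bystander: loose yellow divided tray, 85 x 170 x 30 mm. Origin: centre of its underside.

How it is judged (in metres and radians):
On the way, in this order (a step that is already met when the one before it is completed fails the run):
1. the module is home against the end stops, the clamp still open (x of module in the frame of fixture above -0.003 m and value of joint clamp_handle below 1 rad), for 0.2 s.
2. the lever has snapped into lock (value of joint clamp_handle above 1.42 rad), for 0.2 s.
At the end, for the whole second after the job is handed in: The lever is locked (joint above 1.42 rad), the module lies flat on the plate within 3 mm of fully home against the end stops, at rest, and the clamp pad presses on it with more than 1 N (value of joint clamp_handle above 1.42 rad and x of module in the frame of fixture above -0.003 m and z of module in the frame of fixture below 0.015 m and angle between module's own z axis and vertical below 0.05 rad and contact force between clamp_pad and module above 1 N and linear speed of module below 0.01 m/s); the robot touches nothing.
It fails at once if the module is lifted more than 10 mm off the plate or tipped (z of module in the frame of fixture above 0.022 m or angle between module's own z axis and vertical above 0.2 rad).
It fails at once if a bystander is moved by more than 20 mm (distance of any of spare_module, meter, screwdriver, reel, jar, brass_post, parts_tray from where it was at the start of the episode above 0.02 m).
It also fails if it takes over 45 s, if anything falls off the work surface, if the arm or the gripper's body presses on something with over 40 N, if the wrist force passes 120 N, or if a joint passes its speed limit or range.

### The arm

A 6-joint arm with a two-finger parallel gripper is mounted at the origin on the work surface. World frame = base frame: x ahead of the robot, y to its left, z up, the work surface at z = 0. Lengths are in mm, angles in rad, forces in N, time in s.
With the tool pointing down it reaches from about 275 to 1000 mm from the base axis. Payload 8.4 kg.
Tool frame: the origin (TCP) lies on the centre line of the jaws, within the pads' length; the fingertips stand 22 mm ahead of it and the grasp point (between the pads) lies 3 mm ahead of it; z points along the fingers, x is the direction in which the jaws open and shut, and the axes are right-handed (so a half turn about z gives the same grasp; the last joint's range is limited). The gripper opens to 85 mm and grips with 20 to 120 N. Pads are 22 mm wide; open, the fingers measure 114 mm over their backs; the gripper's body (76 mm by 85 mm) begins 54 mm behind the grasp point. The pads swing forward as they close: fully open they stand 13 mm farther back than shut.
Start: joints at [-1.3, 0.353, 1.633, -0, 1.155, -0.002], TCP at [168.392, -601.891, 253.281] pointing down, gripper open.
Joint ranges: [-2.63, 2.63], [-0.92, 2.1], [0.06, 2.66], [-1.3, 4.44], [0, 2.69], [-3.02, 3.02]. Speed limits (rad/s): [2.22, 2.22, 2.79, 3.14, 3.14, 3.14].

### API

Orientations are given as [roll, pitch, yaw] about the fixed x, y, z axes, in that order (R = Rz(yaw) Ry(pitch) Rx(roll)).
In Python, from rig import status, viewer, job gives the robot as it stands.
- The arm moves only by the tool send_rows, never from a script. Its argument "plan" is a list of rows, each a list of 3 entries, a list of its own where there are three numbers: the shift along the tool's x, y, z in m, then the turn, a rotation vector about the tool's x, y, z in rad, then the opening, from -1 (shut) to 1 (fully open). In form: [[[x, y, z], [rx, ry, rz], jaw], ...]. A call has exactly 5 rows; each row is the pose to reach, as a shift and turn from the pose measured when the call began, along the tool's axes at that moment; what a row does not reach only later rows make up. A row lasts 1/12 s, in which the tool goes at most 41.7 mm and 7.16 degrees, less where a joint would pass 70% of its speed; a pose out of reach is approached as far as the arm can. A call with a gripper value outside its range is refused whole. The fingers move at their own pace and stop on an object; "squeeze" is the grip in N (left out, the last holds). Time passes only in rows, so rows that repeat a pose let the fingers close, or fill a call up. It gives the time, the measured TCP pose, the force and the opening at its end, in the units of the state.
- status.sense(): the state, without advancing time (a new reading comes with each control period).
- viewer.grab_frame(name): name is "scene" or "top" or "wrist"; returns the picture (384x512x3 uint8, red, green, blue); there is no depth.
- viewer.camera_params(name): a dict with "intrinsics" (3x3 intrinsics, pixels), "xyz" and "orientation" of the camera in the world. Camera axes: x right, y down, z forward; pixel columns grow to the right and rows downward; lengths in mm; the calibration is good to about 2 mm. The wrist camera is an equidistant fisheye: a pixel r from the principal point sees the ray r / f radians off the axis. A picture is of the moment at which its call begins: read the wrist's pose just before it. camera_params takes no time and is no camera call; for the wrist camera it gives the pose at the moment of the call.
- job.sign_off(): hands the job in, once; it reports no verdict.
Trained networks look in the newest picture that a camera, given by its name, has taken for a name from the list of things; names that differ only in an ending like _2 or _b are one class to them, and where a whole thing is asked for, a point or a joint stands for the part that bears it (a point fixed in the world has none). Each returns a list of dicts, best first, with "p" (0 to 1); they miss things now and then, are a little off and sometimes report something else, mostly with a low value. They report only what shows in the picture. A call takes as long as a camera call.
- viewer.cut_out(label, camera): "mask" (384x512 bool, what is visible of it) and "extent" ([left, top, width, height] in pixels, round what is visible of it).
The state is a dict: "clock": time; "qpos": joint angles; "qvel": joint speeds; "joint_efforts": joint torques, N m; "eef_pos": TCP position; "tcp_rot": TCP orientation; "contact_force": force on the tool from outside, world axes, zero at the start; "wrist_torque": the same for the moment, N m; "opening": opening from 0.0 (shut) to 1.0 (fully open).
Only numpy, scipy, OpenCV 4.12 (cv2) and the standard library are available. Lean on these libraries where they do the work, as an engineer would, in place of code of your own. Each camera call takes 0.05 s, during which the arm holds its last target.

## Working session

There is one attempt and no reset: what is moved stays moved. The work goes in short steps, Python scripts to look and compute and a tool call to move; the robot and the scene stay as the last step left them, time stands still between calls to the robot, and variables do not carry over. Pictures are saved under pics/ and viewed, and the job is handed in when it is done.

Besides the shell and the picture viewer there is one more tool, called after "Request:" as name(argument=value, ...) on one line, values as JSON. send_rows: Moves the arm, as the interface text tells. Its arguments: {"type":"object","properties":{"plan":{"type":"array"},"squeeze":{"type":"number"}},"required":["plan"]}

```bash
ls; mkdir -p pics; python3 - <<'E'
from rig import status, viewer, job
import cv2
s=status.sense(); print(s)
for n in ("scene","top"):
    im=viewer.grab_frame(n); cv2.imwrite(f"pics/{n}0.png",im[:,:,::-1]); print(n,viewer.camera_params(n))
E
```

```text
pics
{'clock': 0.0, 'qpos': array([-1.30038293e+00,  3.53642811e-01,  1.63411462e+00, -1.47293573e-05,
        1.15520634e+00, -2.39540394e-03]), 'qvel': array([-9.45940212e-05,  1.58790448e-03,  2.22067089e-04, -1.10069906e-03,
       -1.03560105e-05,  9.04880141e-04]), 'joint_efforts': array([-1.91179097e-03, -6.05264497e+01, -3.42070842e+01, -5.97716394e-05,
        9.57599783e-03, -7.33553122e-06]), 'eef_pos': array([ 168.2804603 , -601.46619678,  252.57334465]), 'tcp_rot': array([ 3.14158247e+00,  1.37115113e-03, -1.29798158e+00]), 'contact_force': array([ 0.09007245, -0.46816992,  0.19033258]), 'wrist_torque': array([-0.01028511,  0.02767251, -0.02943005]), 'opening': 0.9967137500655803}
scene {'intrinsics': array([[439.44953899,   0.        , 256.66715375],
       [  0.        , 439.44953899, 191.30237652],
       [  0.        ,   0.        ,   1.        ]]), 'xyz': array([1137.49193884,  326.10272943, 1177.39482628]), 'orientation': array([-2.59343926, -0.00451671,  2.06240196])}
top {'intrinsics': array([[458.99162668,   0.        , 260.03154226],
       [  0.        , 458.99162668, 192.26134007],
       [  0.        ,   0.        ,   1.        ]]), 'xyz': array([ 318.99232396,   10.01814358, 1307.15759962]), 'orientation': array([-2.9513827 , -0.00743883, -1.54410414])}
```

View pics/scene0.png

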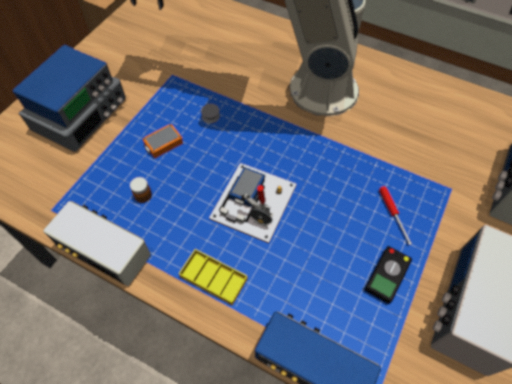

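View pics/top0.png

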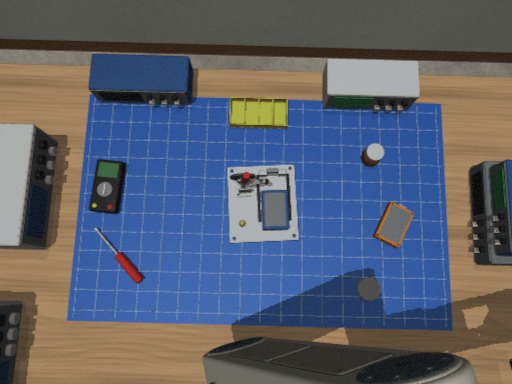

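```bash
cat > h.py <<'E'
from rig import status, viewer, job
import cv2, numpy as np
from scipy.spatial.transform import Rotation as R
def cam(n):
    p=viewer.camera_params(n); return p['intrinsics'],np.array(p['xyz']),R.from_euler('xyz',p['orientation']).as_matrix()
def ray2z(n,uv,z):
    K,t,Rm=cam(n); d=Rm@np.linalg.inv(K)@np.array([uv[0],uv[1],1.]); return t+d*(z-t[2])/d[2]
def proj(n,P):
    K,t,Rm=cam(n); c=(np.atleast_2d(P)-t)@Rm; q=c@K.T; return q[:,:2]/q[:,2:]
E
python3 - <<'E'
from h import *
top=viewer.grab_frame("top")
c=top[150:255,210:315]; cv2.imwrite("pics/topc.png",cv2.resize(c,None,fx=5.6,fy=5.6,interpolation=cv2.INTER_CUBIC)[:,:,::-1])
for l in ("fixture","module","handle_grip","clamp_pad","brass_post"):
    r=viewer.cut_out(l,"top")
    for x in r[:2]:
        m=x['mask'].astype(np.uint8); print(l,x['p'],x['extent'],m.sum(),cv2.minAreaRect(cv2.findNonZero(m)))
sc=viewer.grab_frame("scene")
c=sc[155:250,200:305]; cv2.imwrite("pics/scc.png",cv2.resize(c,None,fx=6,fy=6,interpolation=cv2.INTER_CUBIC)[:,:,::-1])
for l in ("fixture","module","handle_grip"):
    r=viewer.cut_out(l,"scene")
    for x in r[:2]:
        m=x['mask'].astype(np.uint8); print(l,x['p'],x['extent'],m.sum(),cv2.minAreaRect(cv2.findNonZero(m)))
E
```

```text
fixture 0.6 [227.1, 165.4, 73.7, 78.3] 3806 ((262.3602600097656, 203.50559997558594), (75.8593521118164, 67.50601959228516), 87.70938873291016)
handle_grip 0.68 [242.1, 170.9, 6.9, 18.9] 112 ((244.28427124023438, 180.67466735839844), (7.200170993804932, 18.04180908203125), 24.443954467773438)
brass_post 0.59 [231.4, 97.7, 56.2, 31.3] 1792 ((258.0, 112.5), (31.0, 58.0), 90.0)
fixture 0.88 [208.3, 164.4, 88.9, 78.2] 3220 ((252.04124450683594, 201.4072265625), (65.99750518798828, 67.72358703613281), 23.96249008178711)
module 0.67 [229.1, 165.5, 36.4, 40.9] 851 ((246.40003967285156, 186.70001220703125), (27.280027389526367, 37.565940856933594), 26.56505012512207)
handle_grip 0.62 [259.2, 185.7, 5.3, 26.2] 109 ((261.5699768066406, 197.489990234375), (21.496047973632812, 5.798276424407959), 81.8698959350586)
```

View pics/topc.png

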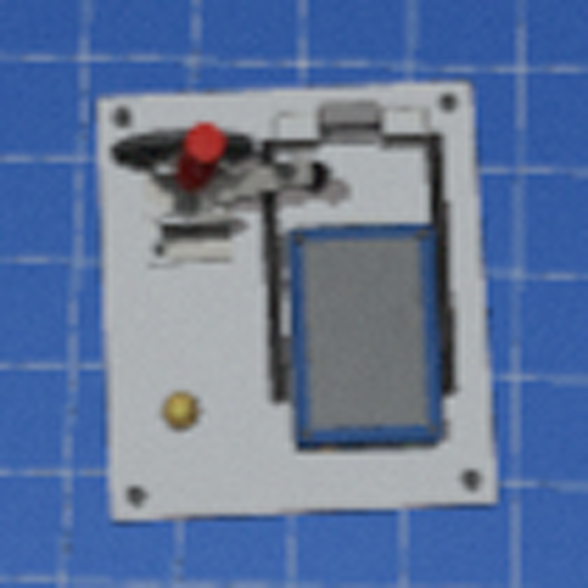

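View pics/scc.png

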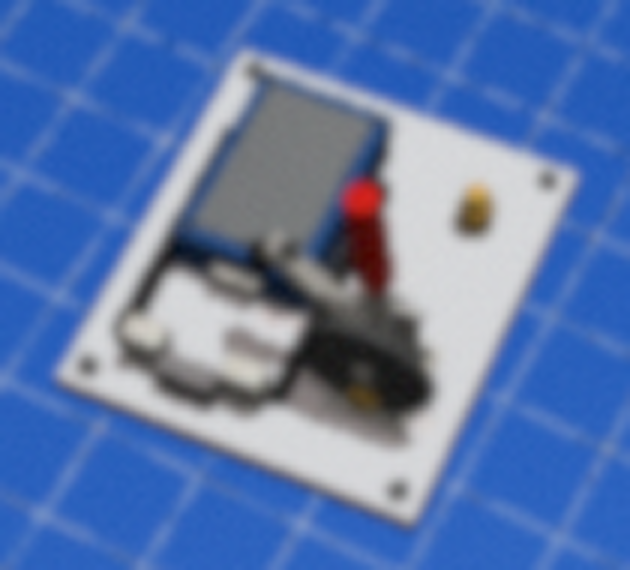

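```bash
cat >> h.py <<'E'
from scipy.optimize import least_squares
F=np.array([[90,130,12],[90,-65,12],[-130,-65,12],[-130,130,12]],float)
tp=(np.array([[98,98],[472,83],[497,502],[112,521]])+.5)/5.6-.5+[210,150]
sp=(np.array([[412,525],[57,380],[250,48],[580,175]])+.5)/6-.5+[200,155]
def T(p,P): 
    c,s=np.cos(p[2]),np.sin(p[2]); return np.atleast_2d(P)@np.array([[c,s,0],[-s,c,0],[0,0,1]])+[p[0],p[1],0]
def fit(which):
    def f(p):
        r=[]
        if 't' in which:r.append(proj('top',T(p,F))-tp)
        if 's' in which:r.append(proj('scene',T(p,F))-sp)
        return np.concatenate(r).ravel()
    return least_squares(f,[430,0,0])
E
python3 - <<'E'
from h import *
for w in ('t','s','ts'):
    q=fit(w); print(w,q.x,np.round(q.fun,1))
p=fit('ts').x
Ri=T([0,0,-p[2]],np.eye(3))
def inv(P): return T([0,0,-p[2]],np.atleast_2d(P)-[p[0],p[1],0])
g=lambda x,y:((np.array([x,y])+.5)/5.6-.5+[210,150])
h=lambda x,y:((np.array([x,y])+.5)/6-.5+[200,155])
for a in [(292,228),(438,224),(443,443),(298,448)]: print('mod top',inv(ray2z('top',g(*a),48)))
for a in [(270,78),(388,122),(305,270),(180,240)]: print('mod sc',inv(ray2z('scene',h(*a),48)))
print('grip tip top', [inv(ray2z('top',g(205,142),z)) for z in (150,175)])
print('grip tip sc', [inv(ray2z('scene',h(362,198),z)) for z in (150,175)])
print('post', inv(ray2z('top',g(180,412),44)))
E
```

```text
t [ 5.60522397e+02 -3.10438804e+01  7.23019750e-02] [-0.2 -0.2  0.1 -0.4  0.3  0.4 -0.2  0.2]
s [ 5.62422222e+02 -2.86558492e+01  6.40725472e-02] [ 0.3  0.1 -0.1 -0.5 -0.6  0.2  0.4  0.2]
ts [ 5.61247906e+02 -3.00401174e+01  6.88565157e-02] [-0.4 -0.6 -0.2 -0.6 -0.3  0.2 -0.7 -0.3  0.3 -0.6 -0.3 -0.9 -1.  -0.3
  0.1 -0.4]
mod top [[ 8.28227897 32.0668435  48.        ]]
mod top [[  7.3490313  -40.91711355  48.        ]]
mod top [[-102.36480842  -37.492404     48.        ]]
mod top [[-101.88017626   33.84165082   48.        ]]
mod sc [[-94.9583313 -32.3735338  48.       ]]
mod sc [[-95.18311015  34.40285149  48.        ]]
mod sc [[ 2.43750329 32.293466   48.        ]]
mod sc [[ 12.42464085 -31.80571641  48.        ]]
grip tip top [array([[ 30.32500191,  72.46141593, 150.        ]]), array([[ 24.50793722,  72.11940585, 175.        ]])]
grip tip sc [array([[ 10.76659416,  65.7495899 , 150.        ]]), array([[ 25.08960065,  71.83056526, 175.        ]])]
post [[-81.22342382  91.23464962  44.        ]]
```

```bash
cat >> h.py <<'E'
FP=np.array([561.2,-30.0,0.069])
def goal(P,yaw,tilt=0):
    """P in fixture frame (TCP), yaw rel fixture; prints tool-frame delta in m & rotvec"""
    s=status.sense(); R0=R.from_euler('xyz',s['tcp_rot']); w=T(FP,P)[0]
    R1=R.from_euler('xyz',[np.pi,0,FP[2]+yaw])
    d=R0.inv().apply(w-s['eef_pos'])/1000; rv=(R0.inv()*R1).as_rotvec()
    cur=T([0,0,-FP[2]],s['eef_pos']-[FP[0],FP[1],0])[0]
    print('t',round(s['clock'],2),'tcp fix',np.round(cur,1),'goal w',np.round(w,1),'dist',np.round(np.linalg.norm(d),3),'shift',np.round(d,4),'rot',np.round(rv,3),'F(world)',np.round(s['contact_force'],1),'open',round(s['opening'],2))
E
python3 - <<'E'
from h import *
goal([-138,0,200],-np.pi/2); goal([-138,0,46],-np.pi/2)
E
```

```text
t 0.6 tcp fix [-431.3 -543.5  253.3] goal w [423.5 -39.5 200. ] dist 0.62 shift [-0.4729 -0.3972  0.0533] rot [-0.    -0.     0.204] F(world) [0.5 0.7 0.2] open 1.0
t 0.6 tcp fix [-431.3 -543.5  253.3] goal w [423.5 -39.5  46. ] dist 0.651 shift [-0.4729 -0.3972  0.2073] rot [-0.    -0.     0.204] F(world) [0.5 0.7 0.2] open 1.0
```

Request:
send_rows(plan=[[[-0.03,-0.025,0],[0,0,0.05],-1],[[-0.06,-0.05,0],[0,0,0.1],-1],[[-0.09,-0.076,0],[0,0,0.15],-1],[[-0.12,-0.101,0],[0,0,0.2],-1],[[-0.15,-0.126,0],[0,0,0.204],-1]], squeeze=60)

```text
clock: 1.02
eef_pos: [249.6, -421.8, 253.3]
tcp_rot: [-3.141, -0.0, -1.506]
contact_force: [1.7, -0.3, 0.1]
opening: 0.3
```

```bash
python3 -c "
from h import *
goal([-138,0,200],-np.pi/2)"
```

```text
t 1.02 tcp fix [-337.8 -369.4  253.3] goal w [423.5 -39.5 200. ] dist 0.423 shift [-0.3702 -0.1984  0.0533] rot [-0.    -0.    -0.004] F(world) [ 1.7 -0.3  0.1] open 0.3
```

Request:
send_rows(plan=[[[-0.035,-0.019,0],[0,0,0],-1],[[-0.07,-0.038,0],[0,0,0],-1],[[-0.105,-0.057,0.0],[0,0,0],-1],[[-0.14,-0.076,0.01],[0,0,0],-1],[[-0.175,-0.095,0.02],[0,0,0],-1]])

```text
clock: 1.43
eef_pos: [333.8, -239.6, 233.8]
tcp_rot: [-3.139, -0.002, -1.506]
contact_force: [1.2, -0.5, -0.1]
opening: -0.006
```

```bash
python3 -c "
from h import *
goal([-138,0,130],-np.pi/2)"
```

```text
t 1.43 tcp fix [-241.3 -193.5  233.8] goal w [423.5 -39.5 130. ] dist 0.243 shift [-0.1941 -0.1022  0.1037] rot [-0.002 -0.002 -0.004] F(world) [ 1.2 -0.5 -0.1] open -0.01
```

Request:
send_rows(plan=[[[-0.036,-0.019,0.01],[0,0,0],-1],[[-0.072,-0.038,0.02],[0,0,0],-1],[[-0.108,-0.057,0.035],[0,0,0],-1],[[-0.144,-0.076,0.05],[0,0,0],-1],[[-0.175,-0.092,0.07],[0,0,0],-1]])

```text
clock: 1.85
eef_pos: [414.6, -60.3, 166.1]
tcp_rot: [-3.136, -0.002, -1.506]
contact_force: [0.7, -0.1, 0.2]
opening: 0.001
```

```bash
python3 -c "
from h import *
goal([-138,0,46],-np.pi/2)"
```

```text
t 1.85 tcp fix [-148.4  -20.1  166.1] goal w [423.5 -39.5  46. ] dist 0.122 shift [-0.0204 -0.0096  0.1201] rot [-0.005 -0.002 -0.004] F(world) [ 0.7 -0.1  0.2] open 0.0
```

Request:
send_rows(plan=[[[-0.01,-0.006,0.03],[0,0,0],-1],[[-0.02,-0.0096,0.06],[-0.005,-0.002,-0.004],-1],[[-0.0204,-0.0096,0.09],[-0.005,-0.002,-0.004],-1],[[-0.0204,-0.0096,0.115],[-0.005,-0.002,-0.004],-1],[[-0.0204,-0.0096,0.12],[-0.005,-0.002,-0.004],-1]])

```text
clock: 2.27
eef_pos: [421.6, -39.0, 43.2]
tcp_rot: [3.137, 0.0, -1.501]
contact_force: [-1.4, -0.2, 0.3]
opening: 0.0
```

```bash
python3 - <<'E'
from h import *
goal([-70,0,46],-np.pi/2)
for n,a in (("top",(150,265,205,325)),("wrist",(0,384,0,512))):
    im=viewer.grab_frame(n)[a[0]:a[1],a[2]:a[3]]
    f=5 if n=="top" else 1.5
    cv2.imwrite(f"pics/{n}1.png",cv2.resize(im,None,fx=f,fy=f,interpolation=cv2.INTER_CUBIC)[:,:,::-1])
E
```

```text
t 2.27 tcp fix [-139.9    0.7   43.2] goal w [491.4 -34.8  46. ] dist 0.07 shift [ 0.0007 -0.0699 -0.0031] rot [0.004 0.    0.001] F(world) [-1.4 -0.2  0.3] open 0.0
```

View pics/wrist1.png

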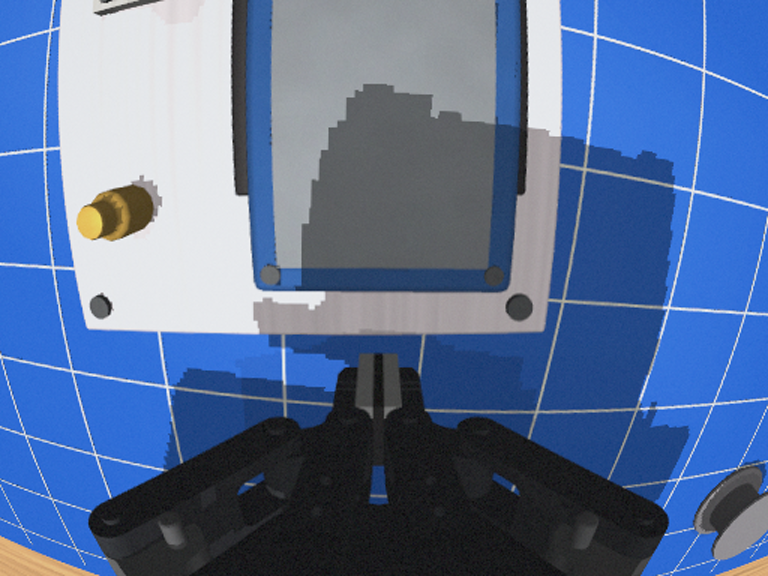

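View pics/top1.png

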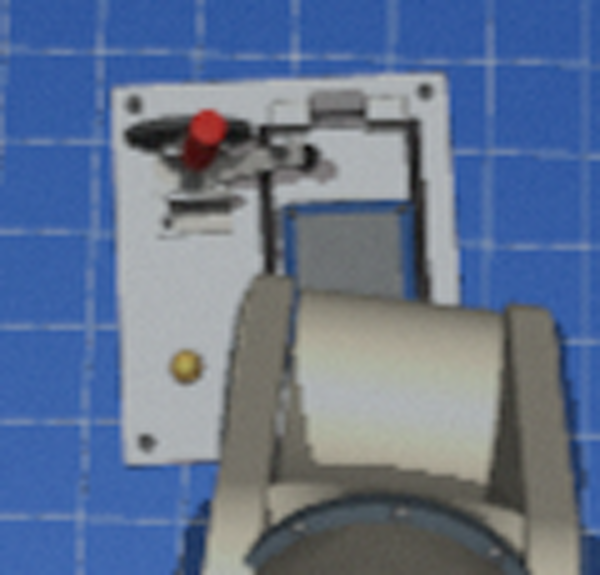

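Request:
send_rows(plan=[[[0,-0.012,0],[0,0,0],-1],[[0,-0.022,0],[0,0,0],-1],[[0,-0.03,0],[0,0,0],-1],[[0,-0.038,0],[0,0,0],-1],[[0,-0.046,-0.001],[0,0,0],-1]])

```text
clock: 2.78
eef_pos: [469.9, -36.3, 47.1]
tcp_rot: [3.14, -0.0, -1.502]
contact_force: [-0.7, 0.2, -0.9]
opening: 0.002
```

```bash
python3 - <<'E'
from h import *
goal([-66,0,46],-np.pi/2)
im=viewer.grab_frame("wrist")
cv2.imwrite(f"pics/wrist2.png",cv2.resize(im,None,fx=1.5,fy=1.5,interpolation=cv2.INTER_CUBIC)[:,:,::-1])
E
```

```text
t 2.78 tcp fix [-91.5  -0.   47.1] goal w [495.4 -34.6  46. ] dist 0.025 shift [-0.     -0.0255  0.001 ] rot [ 0.001 -0.    -0.   ] F(world) [-0.7  0.2 -0.9] open 0.0
```

View pics/wrist2.png

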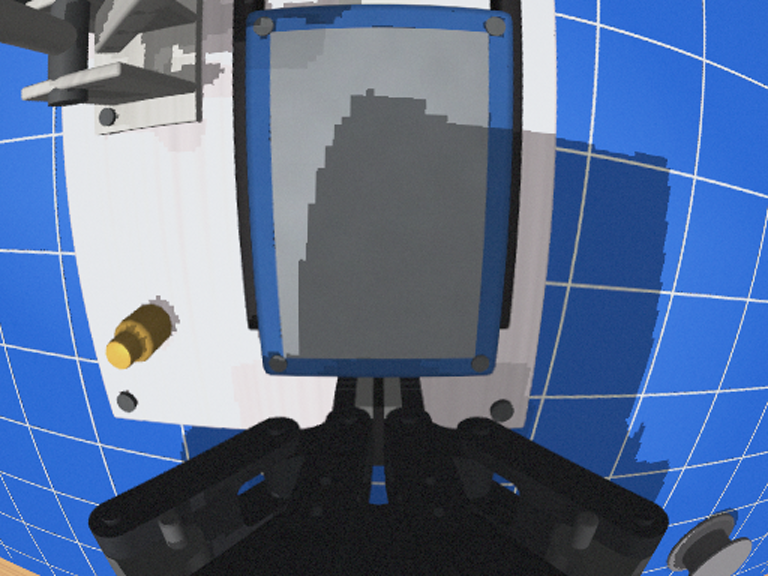

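Request:
send_rows(plan=[[[0,-0.005,0],[0,0,0],-1],[[0,-0.01,0],[0,0,0],-1],[[0,-0.014,0],[0,0,0],-1],[[0,-0.018,0],[0,0,0],-1],[[0,-0.021,0],[0,0,0],-1]])

```text
clock: 3.25
eef_pos: [493.1, -34.8, 47.3]
tcp_rot: [-3.141, -0.0, -1.502]
contact_force: [-1.9, -0.6, 0.4]
opening: 0.002
```

Request:
send_rows(plan=[[[0,-0.001,0],[0,0,0],-1],[[0,-0.002,0],[0,0,0],-1],[[0,-0.003,0],[0,0,0],-1],[[0,-0.004,0],[0,0,0],-1],[[0,-0.005,0],[0,0,0],-1]])

```text
clock: 3.67
eef_pos: [496.6, -34.6, 47.1]
tcp_rot: [3.139, -0.0, -1.502]
contact_force: [-8.9, -1.7, 5.4]
opening: 0.003
```

```bash
python3 - <<'E'
from h import *
goal([-66,0,46],-np.pi/2)
for n,a in (("top",(150,265,205,325)),("wrist",(0,384,0,512))):
    im=viewer.grab_frame(n)[a[0]:a[1],a[2]:a[3]]
    f=5 if n=="top" else 1.5
    cv2.imwrite(f"pics/{n}3.png",cv2.resize(im,None,fx=f,fy=f,interpolation=cv2.INTER_CUBIC)[:,:,::-1])
E
```

```text
t 3.67 tcp fix [-64.8  -0.1  47.1] goal w [495.4 -34.6  46. ] dist 0.002 shift [-0.0001  0.0012  0.0011] rot [ 0.002 -0.    -0.   ] F(world) [-8.9 -1.7  5.4] open 0.0
```

View pics/wrist3.png

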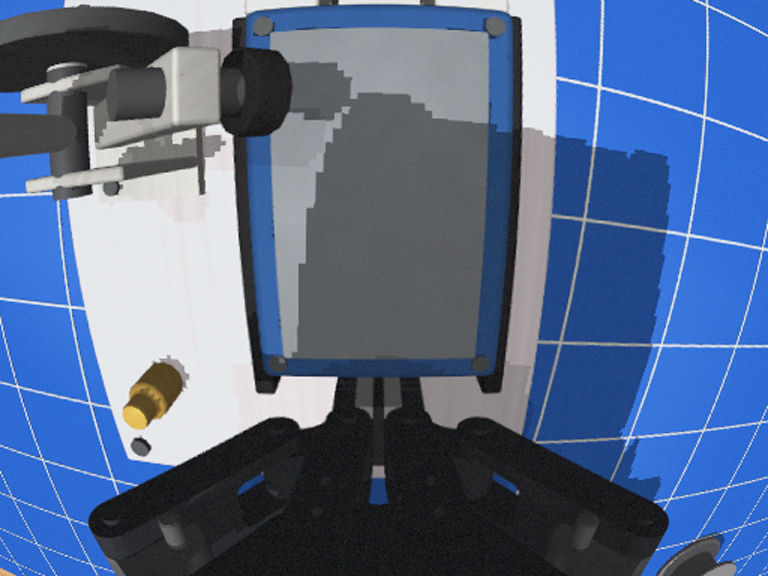

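View pics/top3.png

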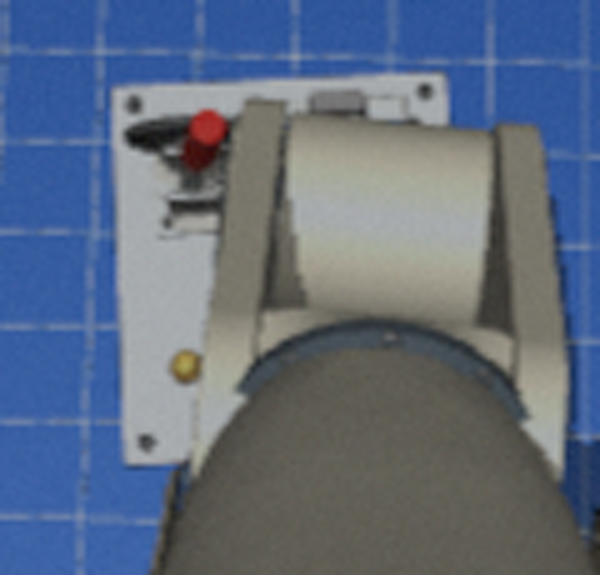

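Request:
send_rows(plan=[[[0,-0.001,0],[0,0,0],-1],[[0,-0.002,0],[0,0,0],-1],[[0,-0.003,0],[0,0,0],-1],[[0,-0.003,0],[0,0,0],-1],[[0,-0.003,0],[0,0,0],-1]])

```text
clock: 4.18
eef_pos: [496.6, -34.4, 46.6]
tcp_rot: [3.134, 0.0, -1.502]
contact_force: [-11.3, -2.6, 6.6]
opening: 0.001
```

```bash
python3 - <<'E'
from h import *
goal([-66,0,46],-np.pi/2)
goal([-90,0,46],-np.pi/2)
E
```

```text
t 4.18 tcp fix [-64.7   0.1  46.6] goal w [495.4 -34.6  46. ] dist 0.001 shift [0.0001 0.0013 0.0006] rot [0.008 0.    0.   ] F(world) [-11.3  -2.6   6.6] open 0.0
t 4.18 tcp fix [-64.7   0.1  46.6] goal w [471.4 -36.2  46. ] dist 0.025 shift [0.0001 0.0253 0.0008] rot [0.008 0.    0.   ] F(world) [-11.3  -2.6   6.6] open 0.0
```

Request:
send_rows(plan=[[[0,0.01,0],[0,0,0],-1],[[0,0.025,0],[0,0,0],-1],[[0,0.032,-0.03],[0,0,0],-1],[[0,0.035,-0.07],[0,0,0],-1],[[0,0.035,-0.11],[0,0,0],-1]])

```text
clock: 4.6
eef_pos: [460.9, -36.7, 157.3]
tcp_rot: [3.131, 0.001, -1.502]
contact_force: [1.9, 0.5, -0.2]
opening: 0.006
```

```bash
python3 - <<'E'
from h import *
goal([-60,30,210],0)
for n,a in (("wrist",(0,384,0,512)),("scene",(155,250,200,305))):
    im=viewer.grab_frame(n)[a[0]:a[1],a[2]:a[3]]
    f=6 if n=="scene" else 1.5
    cv2.imwrite(f"pics/{n}4.png",cv2.resize(im,None,fx=f,fy=f,interpolation=cv2.INTER_CUBIC)[:,:,::-1])
E
```

```text
t 4.6 tcp fix [-100.5    0.2  157.3] goal w [499.3  -4.2 210. ] dist 0.073 shift [-0.0298 -0.04   -0.0531] rot [ 0.007  0.009 -1.571] F(world) [ 1.9  0.5 -0.2] open 0.01
```

View pics/wrist4.png

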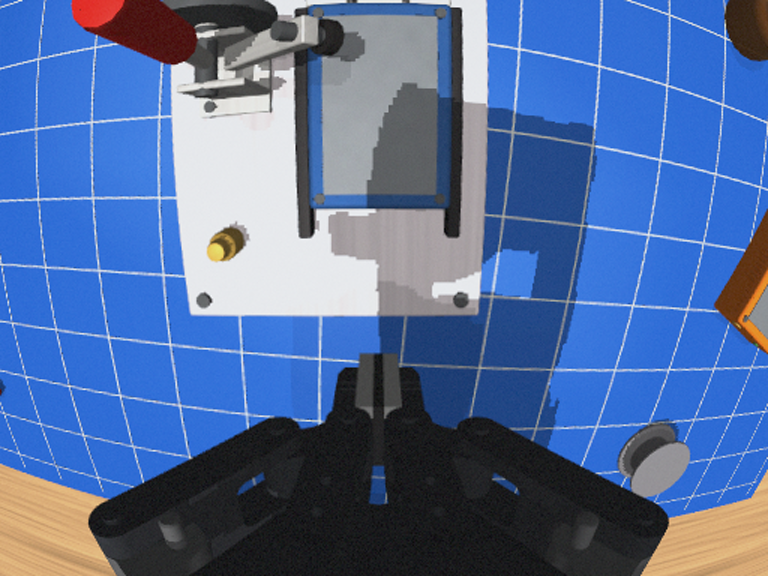

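View pics/scene4.png

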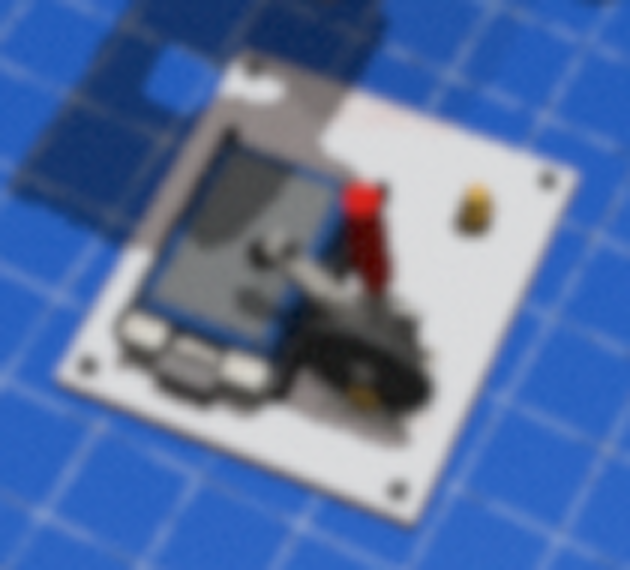

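Request:
send_rows(plan=[[[0,0,-0.03],[0,0,-0.12],-1],[[-0.005,-0.01,-0.055],[0,0,-0.24],-1],[[-0.012,-0.02,-0.07],[0,0,-0.36],-1],[[-0.02,-0.03,-0.075],[0,0,-0.48],-1],[[-0.03,-0.04,-0.075],[0,0,-0.6],-1]])

```text
clock: 5.12
eef_pos: [505.6, -4.2, 239.3]
tcp_rot: [-3.136, -0.006, -0.896]
contact_force: [0.5, -0.1, -0.7]
opening: -0.0
```

Request:
send_rows(plan=[[[0,0,0],[0,0,-0.12],-1],[[0,0,0],[0,0,-0.24],-1],[[0,0,0],[0,0,-0.36],-1],[[0,0,0],[0,0,-0.48],-1],[[0,0,0],[0,0,-0.6],-1]])

```text
clock: 5.53
eef_pos: [505.7, -4.1, 238.8]
tcp_rot: [-3.14, -0.008, -0.29]
contact_force: [0.4, 0.3, 1.3]
opening: 0.001
```

```bash
python3 - <<'E'
from h import *
goal([25,30,225],0)
E
```

```text
t 5.53 tcp fix [-53.6  29.6 238.8] goal w [584.1   1.7 225. ] dist 0.08 shift [ 0.0733 -0.028   0.0145] rot [-0.    -0.009 -0.359] F(world) [0.4 0.3 1.3] open 0.0
```

Request:
send_rows(plan=[[[0.02,-0.008,0],[0,0,-0.12],-1],[[0.045,-0.017,0.005],[0,-0.004,-0.24],-1],[[0.065,-0.025,0.01],[0,-0.009,-0.359],-1],[[0.0733,-0.028,0.0145],[0,-0.009,-0.359],-1],[[0.0733,-0.028,0.0145],[0,-0.009,-0.359],-1]])

```text
clock: 5.95
eef_pos: [585.1, 1.8, 223.5]
tcp_rot: [-3.141, 0.001, 0.066]
contact_force: [-1.0, -0.0, -0.2]
opening: 0.0
```

```bash
python3 - <<'E'
from h import *
goal([25,38,167],0)
im=viewer.grab_frame("wrist")
cv2.imwrite(f"pics/wrist5.png",cv2.resize(im,None,fx=1.5,fy=1.5)[:,:,::-1])
E
```

```text
t 5.95 tcp fix [ 26.   30.1 223.5] goal w [583.5   9.6 167. ] dist 0.057 shift [-0.001  -0.0079  0.0565] rot [-0.     0.001 -0.003] F(world) [-1.  -0.  -0.2] open 0.0
```

View pics/wrist5.png

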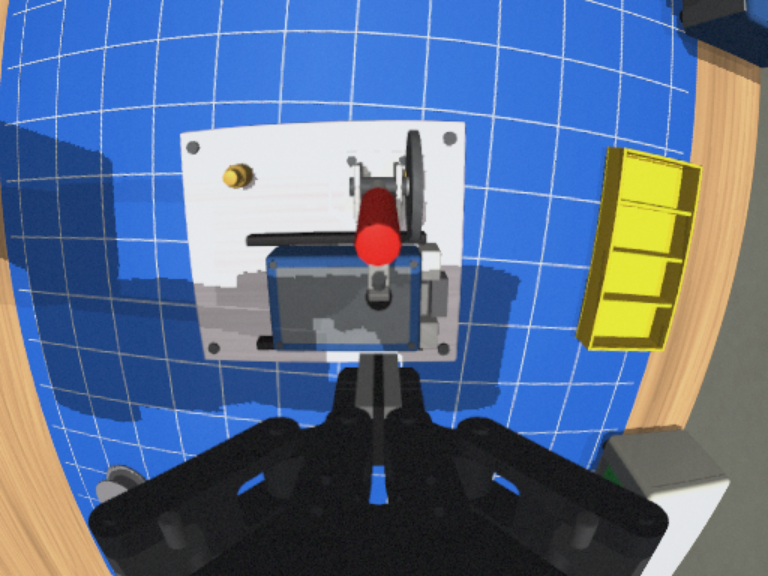

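```bash
python3 - <<'E'
from h import *
p=viewer.camera_params("wrist"); print(p['xyz']-status.sense()['eef_pos'],p['orientation'])
E
```

```text
[ -5.46455167  80.08606488 120.31386577] [2.82311605e+00 2.39242907e-03 6.55009514e-02]
```

Request:
send_rows(plan=[[[0,-0.004,0.02],[0,0,0],-1],[[-0.001,-0.008,0.04],[0,0,0],-1],[[-0.001,-0.008,0.0565],[0,0,0],-1],[[-0.001,-0.008,0.0565],[0,0,0],-1],[[-0.001,-0.008,0.0565],[0,0,0],-1]])

```text
clock: 6.42
eef_pos: [580.5, 9.6, 167.1]
tcp_rot: [-3.141, 0.004, 0.063]
contact_force: [-0.7, -0.0, -0.4]
opening: 0.004
```

```bash
python3 - <<'E'
from h import *
goal([25,57,167],0)
for phi in np.arange(-.1,1.3,.1):
    y,z=85+85*np.sin(phi)-9.5*np.cos(phi)-11, 62+85*np.cos(phi)+9.5*np.sin(phi)+22
    print(round(phi,2),round(y,1),round(z,1))
E
```

```text
t 6.42 tcp fix [ 22.   38.1 167.1] goal w [582.2  28.6 167. ] dist 0.019 shift [ 0.0029 -0.0189  0.0001] rot [-0.     0.004 -0.006] F(world) [-0.7 -0.  -0.4] open 0.0
-0.1 56.1 167.6
0.0 64.5 169.0
0.1 73.0 169.5
0.2 81.6 169.2
0.3 90.0 168.0
0.4 98.4 166.0
0.5 106.4 163.1
0.6 114.2 159.5
0.7 121.5 155.1
0.8 128.4 150.0
0.9 134.7 144.3
1.0 140.4 137.9
1.1 145.4 131.0
1.2 149.8 123.7
```

Request:
send_rows(plan=[[[0.002,-0.012,0],[0,0.004,-0.003],-1],[[0.003,-0.022,0],[0,0.004,-0.006],-1],[[0.003,-0.032,-0.002],[0,0.004,-0.006],-1],[[0.003,-0.042,-0.002],[0,0.004,-0.006],-1],[[0.003,-0.052,-0.001],[0,0.004,-0.006],-1]])

```text
clock: 6.83
eef_pos: [580.3, 62.2, 169.0]
tcp_rot: [3.14, -0.001, 0.07]
contact_force: [-0.1, -8.1, -0.8]
opening: 0.003
```

```bash
python3 - <<'E'
from h import *
for a in [(25,98.4,166),(25,106.4,163.1),(25,114.2,159.5),(25,121.5,155.1),(25,128.4,150)]: goal(a,0)
for n,a in (("wrist",(0,384,0,512)),):
    im=viewer.grab_frame(n)[a[0]:a[1],a[2]:a[3]]
    cv2.imwrite(f"pics/{n}6.png",cv2.resize(im,None,fx=1.5,fy=1.5)[:,:,::-1])
E
```

```text
t 6.83 tcp fix [ 25.5  90.6 169. ] goal w [579.4  69.9 166. ] dist 0.008 shift [-0.0004 -0.0078  0.003 ] rot [ 0.001 -0.001  0.001] F(world) [-0.1 -8.1 -0.8] open 0.0
t 6.83 tcp fix [ 25.5  90.6 169. ] goal w [578.8  77.9 163.1] dist 0.017 shift [-0.0004 -0.0158  0.0059] rot [ 0.001 -0.001  0.001] F(world) [-0.1 -8.1 -0.8] open 0.0
t 6.83 tcp fix [ 25.5  90.6 169. ] goal w [578.3  85.7 159.5] dist 0.025 shift [-0.0004 -0.0236  0.0095] rot [ 0.001 -0.001  0.001] F(world) [-0.1 -8.1 -0.8] open 0.0
t 6.83 tcp fix [ 25.5  90.6 169. ] goal w [577.8  92.9 155.1] dist 0.034 shift [-0.0004 -0.0309  0.0138] rot [ 0.001 -0.001  0.001] F(world) [-0.1 -8.1 -0.8] open 0.0
t 6.83 tcp fix [ 25.5  90.6 169. ] goal w [577.3  99.8 150. ] dist 0.042 shift [-0.0004 -0.0378  0.0189] rot [ 0.001 -0.001  0.001] F(world) [-0.1 -8.1 -0.8] open 0.0
```

View pics/wrist6.png

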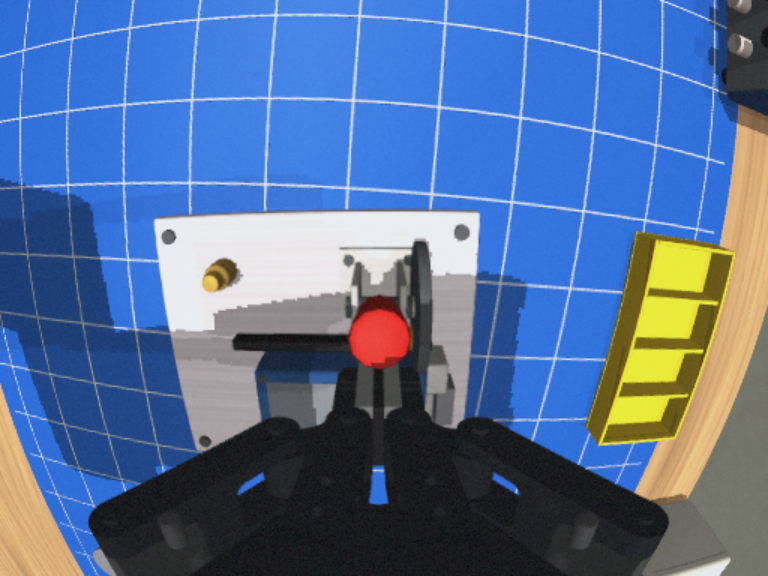

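Request:
send_rows(plan=[[[0,-0.009,0.002],[0,0,0],-1],[[0,-0.018,0.005],[0,0,0],-1],[[0,-0.026,0.009],[0,0,0],-1],[[0,-0.034,0.014],[0,0,0],-1],[[0,-0.041,0.019],[0,0,0],-1]])

```text
clock: 7.3
eef_pos: [577.3, 105.0, 150.2]
tcp_rot: [3.14, -0.001, 0.07]
contact_force: [-0.4, -5.7, 1.0]
opening: -0.001
```

```bash
python3 - <<'E'
from h import *
for a in [(25,134.7,144.3),(25,140.4,138),(25,145.4,131),(25,149.8,123.7),(25,153,115)]: goal(a,0)
for n,a in (("wrist",(0,384,0,512)),):
    im=viewer.grab_frame(n)[a[0]:a[1],a[2]:a[3]]
    cv2.imwrite(f"pics/{n}7.png",cv2.resize(im,None,fx=1.5,fy=1.5)[:,:,::-1])
E
```

```text
t 7.3 tcp fix [ 25.4 133.6 150.2] goal w [576.9 106.1 144.3] dist 0.006 shift [-0.0004 -0.0011  0.0059] rot [ 0.001 -0.001  0.001] F(world) [-0.4 -5.7  1. ] open -0.0
t 7.3 tcp fix [ 25.4 133.6 150.2] goal w [576.5 111.8 138. ] dist 0.014 shift [-0.0004 -0.0068  0.0122] rot [ 0.001 -0.001  0.001] F(world) [-0.4 -5.7  1. ] open -0.0
t 7.3 tcp fix [ 25.4 133.6 150.2] goal w [576.1 116.8 131. ] dist 0.023 shift [-0.0004 -0.0118  0.0192] rot [ 0.001 -0.001  0.001] F(world) [-0.4 -5.7  1. ] open -0.0
t 7.3 tcp fix [ 25.4 133.6 150.2] goal w [575.8 121.2 123.7] dist 0.031 shift [-0.0004 -0.0162  0.0265] rot [ 0.001 -0.001  0.001] F(world) [-0.4 -5.7  1. ] open -0.0
t 7.3 tcp fix [ 25.4 133.6 150.2] goal w [575.6 124.4 115. ] dist 0.04 shift [-0.0004 -0.0194  0.0352] rot [ 0.001 -0.001  0.001] F(world) [-0.4 -5.7  1. ] open -0.0
```

View pics/wrist7.png

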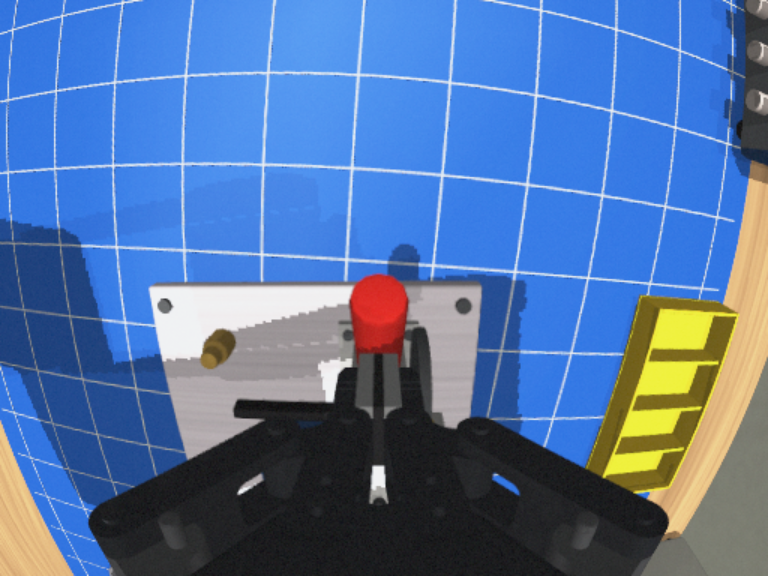

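Request:
send_rows(plan=[[[0,-0.005,0.006],[0,0,0],-1],[[0,-0.01,0.013],[0,0,0],-1],[[0,-0.014,0.02],[0,0,0],-1],[[0,-0.018,0.028],[0,0,0],-1],[[0,-0.02,0.037],[0,0,0],-1]])

```text
clock: 7.77
eef_pos: [575.7, 127.1, 111.7]
tcp_rot: [-3.141, -0.001, 0.071]
contact_force: [-2.0, -2.5, 22.1]
opening: -0.002
```

```bash
python3 - <<'E'
from h import *
goal([25,156,105],0)
for n,a in (("wrist",(0,384,0,512)),("scene",(130,270,190,330))):
    im=viewer.grab_frame(n)[a[0]:a[1],a[2]:a[3]]
    f=4 if n=="scene" else 1.5
    cv2.imwrite(f"pics/{n}8.png",cv2.resize(im,None,fx=f,fy=f)[:,:,::-1])
E
```

```text
t 7.77 tcp fix [ 25.3 155.7 111.7] goal w [575.4 127.4 105. ] dist 0.007 shift [-0.0003 -0.0003  0.0067] rot [-0.    -0.001  0.002] F(world) [-2.  -2.5 22.1] open -0.0
```

View pics/wrist8.png

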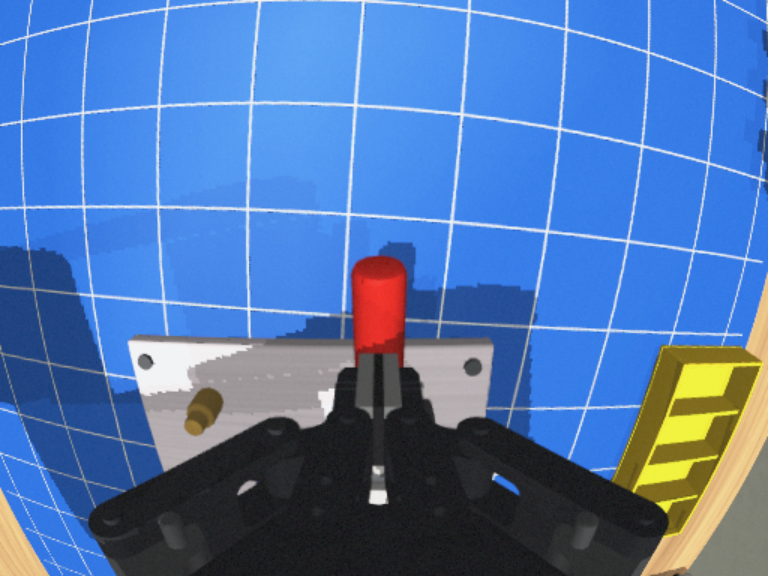

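View pics/scene8.png

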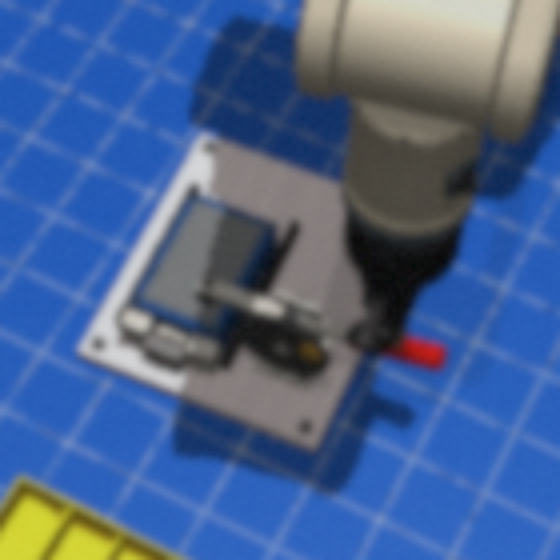

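Request:
send_rows(plan=[[[0,0,-0.015],[0,0,0],-1],[[0,0,-0.04],[0,0,0],-1],[[0,-0.01,-0.075],[0,0,0],-1],[[0,-0.03,-0.11],[0,0,0],-1],[[0,-0.06,-0.14],[0,0,0],-1]])

```text
clock: 8.28
eef_pos: [571.9, 185.5, 253.0]
tcp_rot: [-3.141, -0.001, 0.068]
contact_force: [1.6, 0.4, -0.1]
opening: -0.005
```

Request:
send_rows(plan=[[[0,-0.04,-0.01],[0,0,0],-1],[[0,-0.08,-0.02],[0,0,0],-1],[[0,-0.12,-0.03],[0,0,0],-1],[[0,-0.15,-0.03],[0,0,0],-1],[[0,-0.15,-0.03],[0,0,0],-1]])

```text
clock: 8.7
eef_pos: [561.1, 340.8, 282.9]
tcp_rot: [-3.139, -0.002, 0.072]
contact_force: [0.1, -1.0, 0.1]
opening: 0.002
```

```bash
python3 - <<'E'
from h import *
goal([25,156,105],0)
for n,a in (("top",(150,255,190,315)),("scene",(140,250,190,325))):
    im=viewer.grab_frame(n)[a[0]:a[1],a[2]:a[3]]
    cv2.imwrite(f"pics/{n}9.png",cv2.resize(im,None,fx=5.5,fy=5.5,interpolation=cv2.INTER_CUBIC)[:,:,::-1])
# expected grip tip when locked
for phi in (1.05,1.25,1.33):
    P=T(FP,[25,85+115*np.sin(phi),62+115*np.cos(phi)])
    for n,o in (("top",(190,150)),("scene",(190,140))): print(phi,n,(proj(n,P)[0]-o+.5)*5.5)
for n,o in (("top",(190,150)),("scene",(190,140))):
    print(n,"module home corners",[np.round((q-o+.5)*5.5) for q in proj(n,T(FP,[[55,37,48],[55,-37,48],[-55,-37,48],[-55,37,48]]))])
E
```

```text
t 8.7 tcp fix [ 25.5 369.9 282.9] goal w [575.4 127.4 105. ] dist 0.278 shift [-0.0014  0.2144  0.1773] rot [-0.003 -0.002  0.003] F(world) [ 0.1 -1.   0.1] open 0.0
1.05 top [ 80.21457537 174.55571109]
1.05 scene [593.28343506 402.79690358]
1.25 top [ 65.82953667 184.43019497]
1.25 scene [607.1171582 429.4304189]
1.33 top [ 62.76368631 188.38278699]
1.33 scene [610.25894769 439.44095718]
top module home corners [array([384., 135.]), array([528., 130.]), array([539., 342.]), array([393., 348.])]
scene module home corners [array([302., 412.]), array([177., 361.]), array([265., 205.]), array([386., 252.])]
```

View pics/top9.png

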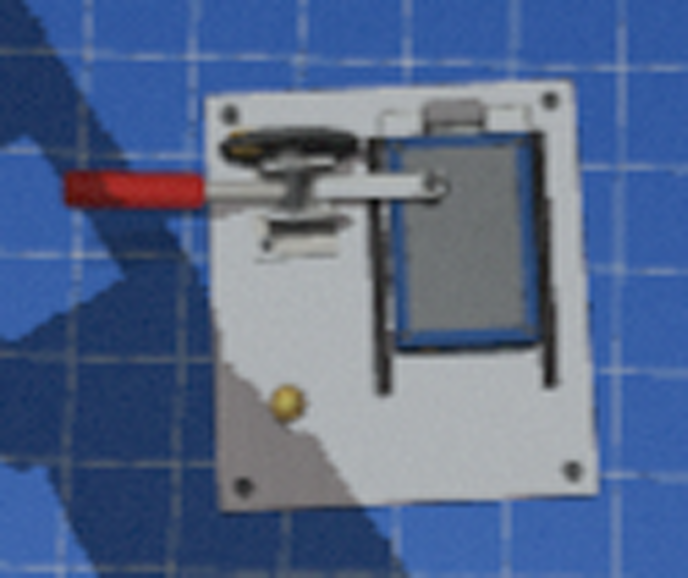

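View pics/scene9.png

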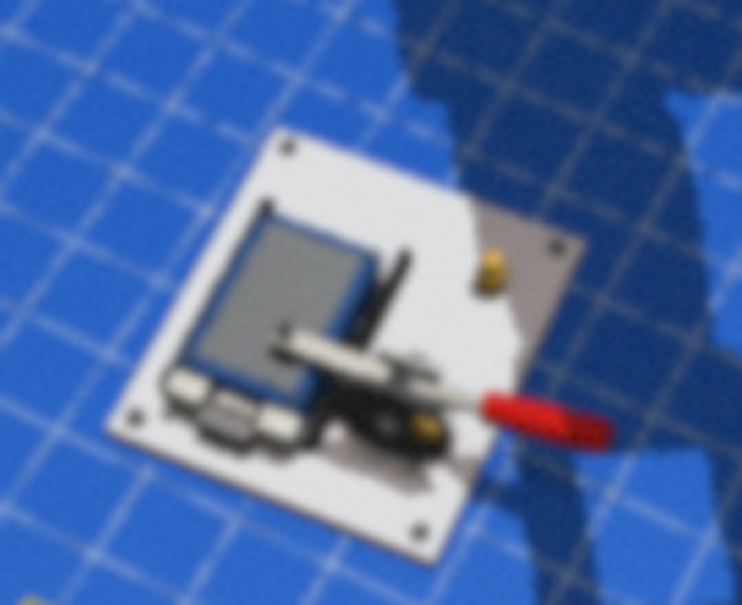

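The lever tip at top-crop (65,188) matches the locked prediction of (63,188). The module's corners sit on the home prediction, and the pad is on its top.

```bash
python3 -c "
from h import *
print(status.sense()['contact_force']); print(job.sign_off())"
```

```text
[ 0.14691496  0.31809828 -0.08872165]
the job is handed in; nothing more can be done
None
```

The module is home against the end stops and the lever is locked. I handed the job in at about 8.7 s on the robot's clock; the sign-off gave no verdict.

- **Module:** I pushed it about 47 mm with the shut fingers until it stopped. The force rose from about 2 N to 11 N with no more travel. In the last top picture its front and rear edges sit within a few millimetres of the predicted home position.
- **Lever:** I pushed the grip out and down along its arc until it met the lock stop, where the upward force was 22 N. After I let go it stayed down. The grip tip was within about 2 pixels of the crop enlarged 5.5 times, or under 1 mm on the bench, of the position predicted for lock.
- **At hand-in:** The arm was well clear and touching nothing (force about 0.4 N). The pad looks seated on the module's top, but I could not measure its pressing force. The brass post looked unmoved, and the arm came near no other bystander; I did not re-measure any of them.
- **Checks that disagreed:** Fits of the fixture's position from the two cameras differed by 2 to 3 mm, and I used their combined fit. The "module" and "brass_post" detections in the top view failed (no find, and a report on the tray instead). I took those positions from the enlarged pictures.

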